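# Release the polisher cover's hidden safety catch

### The arm

A 6-joint arm with a two-finger parallel gripper is mounted at the origin on a cart in front of the work surface, level with it; the furniture and walls round the work are solid. World frame = base frame: x ahead of the robot, y to its left, z up, the work surface at z = 0. Lengths are in m, angles in degrees, forces in N, time in s.
With the tool pointing down it reaches from about 0.35 to 0.775 m from the base axis. Payload 5.5 kg.
Tool frame: the origin (TCP) lies at the very end of the fingers, on their centre line; the grasp point (between the pads) lies 19 mm behind it (env.grasp_offset is the distance from the TCP to the grasp point, in m); z points along the fingers, y is the direction in which the jaws open and shut (so a half turn about z gives the same grasp; the last joint's range is limited). The gripper opens to 85 mm and grips with 20 to 120 N. Pads are 22 mm wide; open, the fingers measure 114 mm over their backs; the gripper's body (76 mm by 85 mm) begins 54 mm behind the grasp point. The pads swing forward as they close: fully open they stand 13 mm farther back than shut.
Start: joints at [-73.316, 17.945, 2.641, 74.691, 0, 82.002], TCP at [0.24, -0.523, 0.231] pointing down, gripper open.
Joint ranges: [-158.12, 158.12], [-49.38, 96.58], [-58.88, 72.47], [-126.05, 133.96], [-84.25, 85.87], [-180, 180]. Speed limits (degrees/s): [147.25, 147.25, 180, 180, 180, 180].

### API

Orientations are given as [roll, pitch, yaw] about the fixed x, y, z axes, in that order (R = Rz(yaw) Ry(pitch) Rx(roll)).
In Python, from plant import env, viewer gives the robot as it stands. The module is installed in compiled form; this text tells all that it offers.
- The arm moves only by the tool carry_out, never from a script. Its argument "motion" is text: rows parted by semicolons, each of 4 numbers parted by spaces: the shift along the tool's x, y, z in mm, then the turn about the tool's z in rad. In form: tx ty tz roll; .... A call has 1 to 8 rows; each row is the pose to reach, as a shift and turn from the pose commanded when the call began, along the tool's axes at that moment; what a row does not reach only later rows make up. A row lasts 1/8 s, in which the tool goes at most 62.5 mm and 10.7 degrees, less where a joint would pass 70% of its speed; a pose out of reach is approached as far as the arm can. A call with a gripper value outside its range is refused whole. "grip" is the closure, from -1 (fully open) to 1 (shut), set as the call begins (left out, the last holds). The fingers move at their own pace and stop on an object; the grip force is fixed at half the most. Time passes only in rows, so rows that repeat a pose let the fingers close. It gives the time, the measured TCP pose, the force and the opening at its end, in the units of the state.
- env.read_state(): the state, without advancing time (a new reading comes with each control period).
- viewer.get_image(name): name is "scene" or "side" or "wrist"; returns the picture (400x640x3 uint8, red, green, blue); there is no depth.
- viewer.camera_model(name): a dict with "fx", "fy", "cx", "cy" (pixels), "rvec" (rotation vector, rad) and "tvec" (3), from world to camera coordinates, as OpenCV has them. Camera axes: x right, y down, z forward; pixel columns grow to the right and rows downward; lengths in m; the calibration is good to about 2 mm. A picture is of the moment at which its call begins: read the wrist's pose just before it. camera_model takes no time and is no camera call; for the wrist camera it gives the pose at the moment of the call.
- env.job_done(): hands the job in, once; it reports no verdict.
The state is a dict: "time_s": time; "joint_pos": joint angles; "joint_vel": joint speeds; "joint_efforts": joint torques, N m; "ee_pos": TCP position; "ee_rot": TCP orientation; "wrist_force": force on the tool from outside, world axes, zero at the start; "moment": the same for the moment, N m; "width": opening from 0.0 (shut) to 1.0 (fully open).
Only numpy, scipy, OpenCV 4.12 (cv2) and the standard library are available. Lean on these libraries where they do the work, as an engineer would, in place of code of your own. Each camera call takes 0.05 s, during which the arm holds its last target.

### The job

The cover of the bench polisher has popped up but is still held down by its hidden safety catch. Reach under the raised front edge of the cover, feel for the sprung tongue, push it gently to the left (seen from the robot) and lift the cover past the catch while you hold it there; then swing the cover gently open until it stands nearly upright (70 to 80 degrees) by itself and let go. Do not force the catch or the cover, do not fling the cover, and leave the small things standing beside the polisher where they are.

Things in the scene. Friction and masses are not known exactly. Their poses are not given: they have to be found in the camera images.
- polisher: Bench polisher, fixed: grey tub 108 (x) x 250 (y) x 130 mm high under a white cover with clear window. Origin on the worktop under the tub's middle; x points to the rear (hinge) side, y left along the front edge. The cover juts 52 mm out over the tub's front wall; the space below this overhang, 244 mm wide, open to the front and downward to the worktop, holds nothing but the catch.
- cover_hinge (a point): Middle of the cover's hinge line, which runs along the polisher's y at the tub's rear top edge: 54 mm behind the polisher's origin, 130 mm above the worktop. Does not move.
- lip (a point): Middle of the cover's lower front edge (outer corner of its 25 mm tall, 3 mm thick front skirt), 160 mm from the hinge line; moves with the cover. 106 mm in front of the polisher's origin when shut. A 3 mm thick flange is turned 8 mm inward along the whole edge, level with it; the cover can be lifted by it anywhere from beneath.
- catch_zone (a point): Fixed point in the overhang, at the middle of the front edge, 36 mm behind the shut lip, 120 mm above the worktop. The catch's pivot is somewhere within 45 mm left or right of it (differs each time, not given: feel for it from the right). Its yellow tongue points from the pivot to the front: upright blade 4 mm thick, front end 9 mm behind the lip, from 99 to 148 mm above the worktop.
- cover (a joint): Angle of the cover, rad: 0 shut, 1.4 its stop (80 degrees, nearly upright); at the start 0.03 to 0.06. The catch holds it at about 0.08; past 0.16 it is clear of the catch. Stiff friction hinge: it stays where it is left; lifting at the front edge takes 4 to 7 N. More than 25 N counts as forcing, faster than 2.5 rad/s as flinging.
- catch (a joint): Angle of the hidden catch (upright pivot), rad: 0 at rest, grows as the tongue is pushed left (polisher +y), 0.75 hard stop. This draws its nose (19 to 31 mm left of the pivot) back from above the lip's flange: clear from 0.27 on. Pushing takes 2 to 4 N at first, 7 to 10 N at the stop; it springs back when let go. More than 20 N counts as forcing.
- sample_cup_mid (a point): Small light grey plastic cup, diameter 37 mm, 26 mm tall, loose bystander on the left of the polisher; centre half-way up.
- cal_weight_200_mid (a point): Bright metal knob weight, diameter 29 mm, 48 mm tall, loose bystander on the left of the polisher; centre half-way up.
- bush_brass_mid (a point): Brass bush, diameter 30 mm, 26 mm tall, loose bystander in front on the right of the polisher; centre half-way up.

How it is judged (in metres and radians):
On the way, in this order (a step that is already met when the one before it is completed fails the run):
1. the catch is pushed aside while the cover is still down on it (value of joint catch above 0.25 rad and value of joint cover below 0.12 rad), for 0.1 s.
2. the cover is lifted past the catch (value of joint cover above 0.25 rad), for 0.1 s.
At the end, for the whole second after the job is handed in: The cover stands open by itself at 65 degrees (1.13 rad) or more, at rest, and the catch has sprung back (below 0.1 rad) (value of joint cover above 1.13 rad and velocity of joint cover between -0.05 and 0.05 rad/s and value of joint catch below 0.1 rad); the robot touches nothing.
It fails at once if the catch is forced (more than 20 N) (contact force between any of the fingers, the arm and catch above 20 N).
It fails at once if the cover is forced (more than 25 N) (contact force between any of the fingers, the arm and cover above 25 N).
It fails at once if the cover is flung (faster than 2.5 rad/s) (velocity of joint cover above 2.5 rad/s).
It fails at once if a bystander is shifted by more than 20 mm (distance of any of sample_cup_mid, cal_weight_200_mid, bush_brass_mid from where it was at the start of the episode above 0.02 m).
It also fails if it takes over 58 s, if anything falls off the work surface, if the arm or the gripper's body presses on something with over 40 N, if the wrist force passes 120 N, or if a joint passes its speed limit or range.

## Working session

There is one attempt and no reset: what is moved stays moved. The work goes in short steps, Python scripts to look and compute and a tool call to move; the robot and the scene stay as the last step left them, time stands still between calls to the robot, and variables do not carry over. Pictures are saved under pics/ and viewed, and the job is handed in when it is done.

Besides the shell and the picture viewer there is one more tool, called after "Call:" by a JSON object that holds its "api" and its "payload", one argument or row to a line. carry_out: Moves the arm, as the interface text tells. Its arguments: {"type":"object","properties":{"motion":{"type":"string"},"grip":{"type":"number"}},"required":["motion"]}

```bash
mkdir -p pics; ls
python3 - <<'E'
from plant import env, viewer
import cv2
print(env.read_state())
for n in ["scene","side","wrist"]:
    m=viewer.camera_model(n); print(n,m)
    im=viewer.get_image(n); cv2.imwrite(f"pics/{n}0.png",im[:,:,::-1])
E
```

```text
pics
{'time_s': 0.0, 'joint_pos': array([-7.33164285e+01,  1.79917320e+01,  2.57776633e+00,  7.46918732e+01,
        4.29999285e-04,  8.20018564e+01]), 'joint_vel': array([-0.0171378 , -0.03227001, -0.03439029,  0.08070453,  0.03430832,
       -0.09491741]), 'joint_efforts': array([ 1.08212564e-03, -4.80630469e+01,  2.98530793e+01,  1.93199777e-02,
       -7.11550251e-05,  1.28962287e-05]), 'ee_pos': array([ 0.23995448, -0.52197382,  0.23040532]), 'ee_rot': array([-1.79895250e+02, -1.51523352e-02,  2.46817009e+01]), 'wrist_force': array([-0.98115617,  0.04834753,  1.06948571]), 'moment': array([ 0.00964127,  0.0024026 , -0.017574  ]), 'width': 0.9988195328255401}
scene {'fx': 409.0654164207874, 'fy': 409.0654164207874, 'cx': 316.72794402033486, 'cy': 200.4051033795963, 'rvec': array([ 1.9936015 , -1.16593329,  0.54653601]), 'tvec': array([-0.41032636,  0.3454768 ,  0.66477221])}
side {'fx': 401.0447932752062, 'fy': 401.0447932752062, 'cx': 327.99189604932764, 'cy': 199.92447221208604, 'rvec': array([ 1.17688716, -2.64188337,  0.64593999]), 'tvec': array([0.27236336, 0.53350511, 0.74749237])}
wrist {'fx': 293.3090275303909, 'fy': 293.3090275303909, 'cx': 321.40247457529085, 'cy': 204.50130107951978, 'rvec': array([-2.41043361,  1.5446487 ,  0.25243252]), 'tvec': array([-0.57446845, -0.04169251,  0.38065178])}
```

View pics/scene0.png

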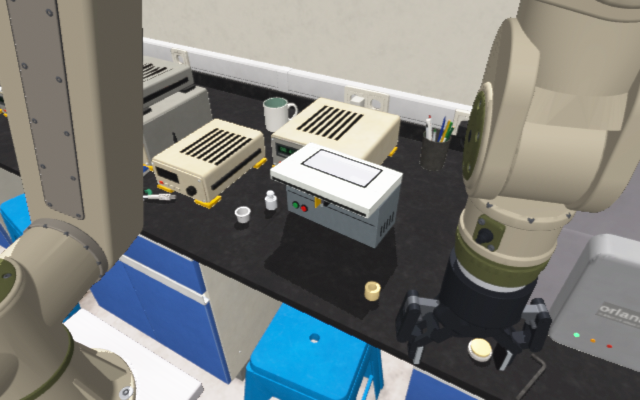

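View pics/side0.png

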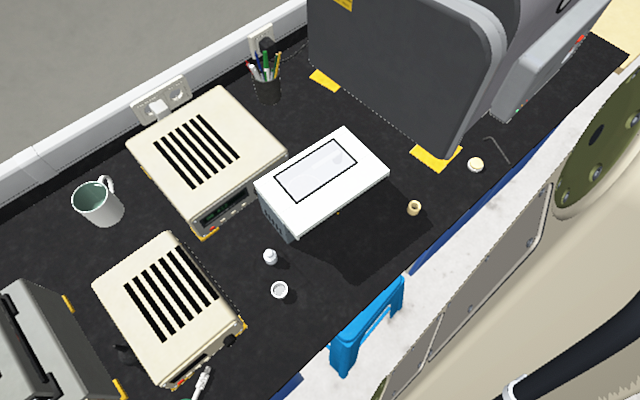

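View pics/wrist0.png

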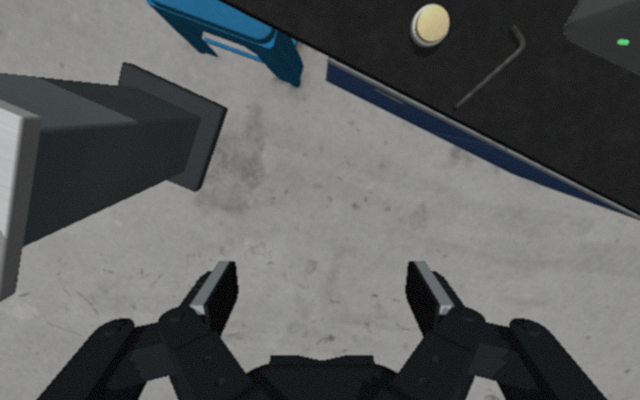

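The scene view shows the white cover (corners about (272,172), (300,143), (402,180) and (372,212)). A yellow tongue shows under its front edge at about (317,202). The cup is at (243,214), the weight at (270,201) and the bush at (372,291). I'll measure these next.

Run:
```python
import cv2
a=cv2.imread("pics/scene0.png");b=cv2.imread("pics/side0.png")
cv2.imwrite("pics/z1.png",cv2.resize(a[135:245,225:415],None,fx=4,fy=4,interpolation=cv2.INTER_CUBIC))
cv2.imwrite("pics/z2.png",cv2.resize(b[120:245,240:400],None,fx=4.5,fy=4.5,interpolation=cv2.INTER_CUBIC))
```

```text
(no output)
```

View pics/z1.png

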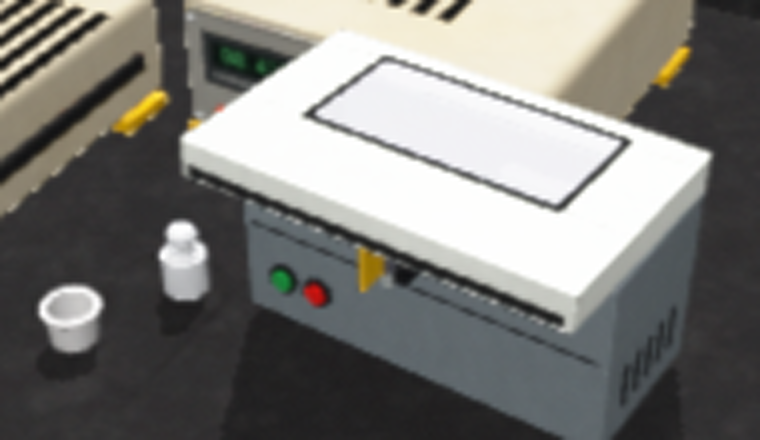

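View pics/z2.png

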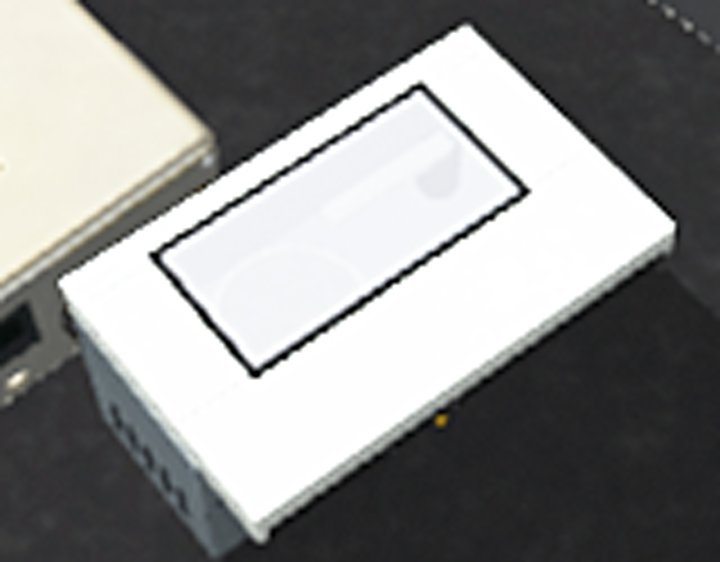

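```bash
cat > h.py <<'E'
import numpy as np, cv2
from plant import env, viewer
def cam(n):
    m=viewer.camera_model(n); R=cv2.Rodrigues(m["rvec"])[0]; K=np.array([[m["fx"],0,m["cx"]],[0,m["fy"],m["cy"]],[0,0,1]])
    return K,R,np.asarray(m["tvec"]).reshape(3,1)
def tri(p,q,a="scene",b="side"):
    K,R,t=cam(a);P=K@np.hstack([R,t]);K,R,t=cam(b);Q=K@np.hstack([R,t])
    X=cv2.triangulatePoints(P,Q,np.float64(p).reshape(2,1),np.float64(q).reshape(2,1));X=(X[:3]/X[3]).ravel()
    e=proj(X,a)-p, proj(X,b)-q
    return X,np.abs(e).max()
def proj(X,n):
    K,R,t=cam(n);x=K@(R@np.reshape(X,(3,1))+t);return (x[:2]/x[2]).ravel()
def ray(p,n,z):
    K,R,t=cam(n);d=R.T@np.linalg.inv(K)@np.array([p[0],p[1],1.]);c=(-R.T@t).ravel();return c+d*(z-c[2])/d[2]
z1=lambda x,y:np.array([(x+.5)/4-.5+225,(y+.5)/4-.5+135])
z2=lambda x,y:np.array([(x+.5)/4.5-.5+240,(y+.5)/4.5-.5+120])
E
python3 - <<'E'
from h import *
for n,a,b in [("FLtop",(183,140),(258,525)),("FRtop",(575,300),(676,228)),("RRtop",(710,155),(468,25)),("RLtop",(345,32),(60,283)),("FLbot",(184,168),(263,543)),("FRbot",(577,327),(674,247)),("tongue",(370,290),(440,421)),("win FL",(306,115),(257,375)),("win FR",(560,208),(525,191)),("win RR",(628,143),(419,86)),("win RL",(388,58),(153,256))]:
    X,e=tri(z1(*a),z2(*b)); print(n,X.round(4),round(e,2))
print("bush",ray((372,298),"scene",0),tri((372,283),(414,204)))
print("cup",tri((242.5,209),(279.5,287)),"wt",tri((270.5,193),(270,250)))
E
```

```text
FLtop [ 0.5477 -0.0421  0.1616] 0.51
FRtop [ 0.5298 -0.2905  0.1606] 0.33
RRtop [ 0.6887 -0.3024  0.1541] 0.29
RLtop [ 0.709  -0.0537  0.1507] 0.07
FLbot [ 0.5459 -0.0422  0.1435] 0.55
FRbot [ 0.5293 -0.2923  0.1433] 0.13
tongue [ 0.5524 -0.1592  0.0962] 0.44
win FL [ 0.6041 -0.0892  0.1611] 0.06
win FR [ 0.5948 -0.2521  0.1598] 0.2
win RR [ 0.6774 -0.2577  0.154 ] 0.2
win RL [ 0.6893 -0.0953  0.1545] 0.18
bush [ 0.45520667 -0.3435375   0.        ] (array([ 0.4654892 , -0.33657297,  0.03244519]), np.float64(0.09625159792238946))
cup (array([0.52472923, 0.03631399, 0.03245033]), np.float64(0.35425134464793473)) wt (array([0.59965854, 0.00127314, 0.04588138]), np.float64(1.0532983199390458))
```

The two views agree. The polisher is yawed about -4°, the lip middle is near (0.538, -0.167, 0.143) and the tongue front is near (0.552, -0.159). A vertical tool cannot get under the overhang, so I'll first move to free space and find out how the arm can be tilted.

Call:
{"api": "carry_out", "payload": {
  "motion": "20 -15 -60 0; 70 -45 -120 0; 110 -80 -150 0; 150 -110 -150 0; 190 -140 -150 0; 240 -170 -150 0; 260 -180 -150 0; 260 -180 -150 0",
  "grip": 1
}}

```text
time_s: 1.15
ee_pos: [0.4018, -0.249, 0.3812]
ee_rot: [-180.0, 0.0, 24.9]
wrist_force: [0.3, -0.3, 1.6]
width: 0.0
```

Call:
{"api": "carry_out", "payload": {
  "motion": "0 0 -60 0; 0 0 -120 0; 0 0 -180 0; 0 0 -240 0; 0 0 -300 0; 0 0 -350 0; 0 0 -400 0; 0 0 -450 0"
}}

```text
time_s: 2.15
ee_pos: [0.407, -0.2551, 0.6135]
ee_rot: [175.5, -1.9, 24.7]
wrist_force: [-0.3, -0.2, -1.0]
width: 0.001
```

Run:
```python
from h import *
s=env.read_state();print(s["time_s"],s["joint_pos"].round(2),s["ee_pos"].round(3),s["ee_rot"].round(2))
```

```text
2.15 [-4.1650e+01  2.3690e+01  7.2470e+01  1.3392e+02 -1.0000e-02  1.1369e+02] [ 0.407 -0.255  0.614] [175.55  -1.94  24.73]
```

Call:
{"api": "carry_out", "payload": {
  "motion": "0 0 0 0; 0 0 0 0"
}}

```text
time_s: 2.4
ee_pos: [0.4076, -0.2551, 0.613]
ee_rot: [175.6, -1.9, 24.8]
wrist_force: [0.1, 0.1, 0.6]
width: 0.0
```

Run:
```python
from h import *
s=env.read_state();print(s["time_s"],s["joint_pos"].round(2),s["ee_pos"].round(3),s["ee_rot"].round(2))
```

```text
2.4 [-4.161e+01  2.375e+01  7.244e+01  1.339e+02 -1.000e-02  1.137e+02] [ 0.408 -0.255  0.613] [175.6   -1.92  24.76]
```

Call:
{"api": "carry_out", "payload": {
  "motion": "0 0 50 0; 0 0 100 0; 0 0 100 0"
}}

```text
time_s: 2.78
ee_pos: [0.4134, -0.2601, 0.5103]
ee_rot: [175.8, -1.8, 24.8]
wrist_force: [0.7, -0.0, 0.8]
width: 0.003
```

Run:
```python
from h import *
s=env.read_state();print(s["time_s"],s["joint_pos"].round(2),s["ee_pos"].round(3),s["ee_rot"].round(2))
```

```text
2.775 [-4.1600e+01  9.7700e+00  3.1830e+01  1.0748e+02 -1.0000e-02  1.1370e+02] [ 0.413 -0.26   0.51 ] [175.79  -1.84  24.76]
```

Out-of-reach targets tilt the wrist, and the tilt stays. So I can build up forward tilt by stretching outward with the arm plane along the polisher's x. I'll line up the yaw and azimuth first.

Call:
{"api": "carry_out", "payload": {
  "motion": "20 -30 0 0.12; 45 -70 0 0.25; 70 -110 0 0.38; 95 -150 0 0.50; 120 -190 0 0.50; 145 -225 0 0.50; 157 -246 0 0.50; 157 -246 0 0.50"
}}

```text
time_s: 3.78
ee_pos: [0.4541, 0.0295, 0.4994]
ee_rot: [177.1, -3.7, -3.7]
wrist_force: [1.0, 0.3, -0.1]
width: -0.002
```

```bash
cat > st.py <<'E'
from h import *
from scipy.spatial.transform import Rotation as Ro
def pr():
    s=env.read_state();R=Ro.from_euler("xyz",s["ee_rot"],degrees=True).as_matrix()
    print(round(s["time_s"],2),"j",s["joint_pos"].round(1),"p",s["ee_pos"].round(4),"f",s["wrist_force"].round(1),"w",round(s["width"],2));print(R.round(3))
    return s,R
if __name__=="__main__": pr()
E
python3 st.py
```

```text
3.77 j [ -4.5   6.   25.7 105.9  -2.8 179.2] p [0.4541 0.0295 0.4994] f [ 1.   0.3 -0.1] w -0.0
[[ 0.996 -0.067  0.062]
 [-0.064 -0.996 -0.055]
 [ 0.065  0.051 -0.997]]
```

Run:
```python
from st import *
s,R=pr();K,Rc,t=cam("wrist");c=(-Rc.T@t).ravel();print("cam in tool",R.T@(c-s["ee_pos"]),"axis",R.T@Rc.T)
```

```text
3.77 j [ -4.5   6.   25.7 105.9  -2.8 179.2] p [0.4541 0.0295 0.4994] f [ 1.   0.3 -0.1] w -0.0
[[ 0.996 -0.067  0.062]
 [-0.064 -0.996 -0.055]
 [ 0.065  0.051 -0.997]]
cam in tool [ 0.08044124  0.00106795 -0.14242152] axis [[-3.04038055e-04 -9.49018174e-01 -3.15221213e-01]
 [ 9.99999354e-01  5.67629614e-05 -1.13541515e-03]
 [ 1.09542250e-03 -3.15221355e-01  9.49017543e-01]]
```

Call:
{"api": "carry_out", "payload": {
  "motion": "0 0 0 -0.18; 0 0 0 -0.36; 0 0 0 -0.54; 0 0 0 -0.72; 0 0 0 -0.90; 0 0 0 -1.08; 0 0 0 -1.26; 0 0 0 -1.44"
}}

```text
time_s: 4.78
ee_pos: [0.4542, 0.0269, 0.4996]
ee_rot: [175.9, 2.4, 78.7]
wrist_force: [-0.1, 0.3, -0.5]
width: -0.004
```

Call:
{"api": "carry_out", "payload": {
  "motion": "0 0 0 -0.18; 0 0 0 -0.36; 0 0 0 -0.54; 0 0 0 -0.72; 0 0 0 -0.90; 0 0 0 -1.08; 0 0 0 -1.26; 0 0 0 -1.44"
}}

```text
time_s: 5.78
ee_pos: [0.4542, 0.0269, 0.4996]
ee_rot: [-178.1, 4.4, 161.4]
wrist_force: [0.0, 0.0, -0.3]
width: -0.004
```

Call:
{"api": "carry_out", "payload": {
  "motion": "0 0 0 -0.16; 0 0 0 -0.26"
}}

```text
time_s: 6.02
ee_pos: [0.4542, 0.0269, 0.4996]
ee_rot: [-177.1, 3.7, 176.2]
wrist_force: [0.3, -0.5, -0.7]
width: -0.001
```

```bash
python3 st.py
```

```text
6.03 j [ -4.8   6.   25.7 105.9  -2.9  -1. ] p [0.4542 0.0269 0.4996] f [ 0.3 -0.5 -0.7] w -0.0
[[-0.996  0.07   0.062]
 [ 0.066  0.996 -0.055]
 [-0.065 -0.051 -0.997]]
```

Call:
{"api": "carry_out", "payload": {
  "motion": "-60 0 0 0; -120 0 0 0; -180 0 0 0; -240 0 0 0; -300 0 0 0; -350 0 0 0"
}}

```text
time_s: 6.78
ee_pos: [0.5373, 0.0091, 0.5351]
ee_rot: [-177.9, -3.3, 175.7]
wrist_force: [-3.6, -1.0, -0.2]
width: -0.002
```

```bash
python3 st.py
```

```text
6.78 j [ -6.4  32.5  72.2 133.   -2.2  -2. ] p [0.5373 0.0091 0.5351] f [-3.6 -1.  -0.2] w -0.0
[[-0.995  0.073 -0.061]
 [ 0.075  0.997 -0.032]
 [ 0.058 -0.036 -0.998]]
```

Call:
{"api": "carry_out", "payload": {
  "motion": "-20 0 60 0; -50 0 110 0; -80 0 160 0; -130 0 190 0; -180 0 205 0; -240 0 205 0; -300 0 205 0; -330 0 205 0"
}}

```text
time_s: 7.78
ee_pos: [0.7852, -0.0211, 0.2746]
ee_rot: [-178.0, -1.5, 175.7]
wrist_force: [0.4, 0.1, -0.2]
width: 0.011
```

```bash
python3 st.py
```

```text
7.78 j [ -6.6  54.3  72.2 109.3  -2.1  -2.3] p [ 0.7852 -0.0211  0.2746] f [ 0.4  0.1 -0.2] w 0.01
[[-0.997  0.073 -0.029]
 [ 0.074  0.997 -0.033]
 [ 0.026 -0.035 -0.999]]
```

Call:
{"api": "carry_out", "payload": {
  "motion": "-60 0 0 0; -120 0 0 0; -180 0 0 0; -240 0 0 0"
}}

```text
time_s: 8.28
ee_pos: [0.8487, -0.0305, 0.2209]
ee_rot: [-178.0, 2.8, 175.9]
wrist_force: [0.7, 0.3, 0.1]
width: 0.0
```

```bash
python3 st.py
```

```text
8.28 j [ -6.8  58.2  72.4 101.3  -1.8  -2.7] p [ 0.8487 -0.0305  0.2209] f [0.7 0.3 0.1] w 0.0
[[-0.996  0.073  0.047]
 [ 0.071  0.997 -0.038]
 [-0.049 -0.034 -0.998]]
```

Call:
{"api": "carry_out", "payload": {
  "motion": "-30 0 -50 0; -70 0 -100 0; -110 0 -150 0; -150 0 -200 0; -190 0 -250 0; -230 0 -300 0; -270 0 -350 0; -310 0 -400 0"
}}

```text
time_s: 9.28
ee_pos: [0.8119, -0.0305, 0.3303]
ee_rot: [-178.0, 6.5, 176.1]
wrist_force: [-0.1, 0.1, 0.3]
width: -0.003
```

```bash
python3 st.py
```

```text
9.28 j [ -7.2  50.5  72.4 105.4  -1.6  -3.3] p [ 0.8119 -0.0305  0.3303] f [-0.1  0.1  0.3] w -0.0
[[-0.991  0.072  0.11 ]
 [ 0.068  0.997 -0.042]
 [-0.113 -0.034 -0.993]]
```

Run:
```python
from h import *
for p in [(290,85),(430,118),(200,60)]: print(ray(p,"scene",0.0), ray(p,"scene",0.08))
for p in [(275,140),(385,170),(400,118),(320,98)]: print("instr",ray(p,"scene",0.12))
```

```text
[1.27806431 0.37992864 0.        ] [1.12178161 0.27558903 0.08      ]
[ 1.27254379 -0.20806425  0.        ] [ 1.11690803 -0.24349774  0.08      ]
[1.31924906 0.90283656 0.        ] [1.15813997 0.73721806 0.08      ]
instr [0.71869654 0.06403781 0.12      ]
instr [ 0.72925424 -0.24783515  0.12      ]
instr [ 0.99749684 -0.18501588  0.12      ]
instr [1.00361296 0.08504404 0.12      ]
```

Call:
{"api": "carry_out", "payload": {
  "motion": "-900 0 -300 0; -900 0 -300 0; -900 0 -300 0"
}}

```text
time_s: 9.65
ee_pos: [0.8507, -0.0371, 0.3187]
ee_rot: [-178.0, 10.2, 176.2]
wrist_force: [0.0, 0.2, -0.3]
width: -0.0
```

```bash
python3 st.py
```

```text
9.65 j [ -7.4  51.6  72.4 100.5  -1.4  -3.5] p [ 0.8507 -0.0371  0.3187] f [ 0.   0.2 -0.3] w -0.0
[[-0.982  0.072  0.174]
 [ 0.065  0.997 -0.047]
 [-0.177 -0.035 -0.984]]
```

Call:
{"api": "carry_out", "payload": {
  "motion": "-900 0 -450 0; -900 0 -450 0; -900 0 -450 0; -900 0 -450 0; -900 0 -450 0; -900 0 -450 0; -900 0 -450 0; -900 0 -450 0"
}}

```text
time_s: 10.65
ee_pos: [0.8681, -0.0437, 0.3435]
ee_rot: [-177.9, 14.2, 176.3]
wrist_force: [-0.4, 0.2, -0.4]
width: 0.003
```

```bash
python3 st.py
```

```text
10.65 j [-7.8 50.3 72.4 97.8 -1.1 -4. ] p [ 0.8681 -0.0437  0.3435] f [-0.4  0.2 -0.4] w 0.0
[[-0.967  0.073  0.242]
 [ 0.062  0.997 -0.052]
 [-0.245 -0.036 -0.969]]
```

Call:
{"api": "carry_out", "payload": {
  "motion": "-900 0 -300 0"
}}

```text
time_s: 10.78
ee_pos: [0.8863, -0.0453, 0.3518]
ee_rot: [-177.8, 16.9, 176.5]
wrist_force: [-0.1, 0.7, 0.2]
width: 0.002
```

Call:
{"api": "carry_out", "payload": {
  "motion": "-900 0 -300 0"
}}

```text
time_s: 10.9
ee_pos: [0.9036, -0.0466, 0.3634]
ee_rot: [-177.7, 19.8, 176.6]
wrist_force: [0.5, 0.2, -0.4]
width: 0.001
```

Call:
{"api": "carry_out", "payload": {
  "motion": "-900 0 -300 0; -900 0 -300 0"
}}

```text
time_s: 11.15
ee_pos: [0.9235, -0.0482, 0.3836]
ee_rot: [-177.6, 23.5, 176.7]
wrist_force: [-0.0, 0.3, -0.3]
width: 0.002
```

Call:
{"api": "carry_out", "payload": {
  "motion": "-900 0 -400 0"
}}

```text
time_s: 11.28
ee_pos: [0.9334, -0.0487, 0.4019]
ee_rot: [-177.5, 26.1, 176.8]
wrist_force: [-0.1, 0.9, -0.7]
width: -0.0
```

Call:
{"api": "carry_out", "payload": {
  "motion": "-900 0 -400 0"
}}

```text
time_s: 11.4
ee_pos: [0.9423, -0.0487, 0.4275]
ee_rot: [-177.4, 29.1, 177.0]
wrist_force: [-0.4, 0.4, 0.6]
width: 0.002
```

Call:
{"api": "carry_out", "payload": {
  "motion": "-900 0 -400 0"
}}

```text
time_s: 11.52
ee_pos: [0.9491, -0.0485, 0.4531]
ee_rot: [-177.3, 31.9, 177.2]
wrist_force: [0.4, 0.3, 0.4]
width: -0.003
```

Call:
{"api": "carry_out", "payload": {
  "motion": "-900 0 -400 0"
}}

```text
time_s: 11.65
ee_pos: [0.9542, -0.048, 0.4788]
ee_rot: [-177.1, 34.6, 177.3]
wrist_force: [0.2, 0.9, 0.4]
width: 0.001
```

```bash
python3 st.py
```

```text
11.65 j [-7.7 44.7 72.4 83.  -0.  -4.1] p [ 0.9542 -0.048   0.4788] f [0.2 0.9 0.4] w 0.0
[[-0.823  0.075  0.564]
 [ 0.039  0.996 -0.077]
 [-0.567 -0.041 -0.822]]
```

Call:
{"api": "carry_out", "payload": {
  "motion": "-900 0 -400 0"
}}

```text
time_s: 11.78
ee_pos: [0.9578, -0.0475, 0.5055]
ee_rot: [-177.0, 37.2, 177.5]
wrist_force: [0.3, 0.6, -0.3]
width: -0.005
```

Call:
{"api": "carry_out", "payload": {
  "motion": "-900 0 -400 0"
}}

```text
time_s: 11.9
ee_pos: [0.9598, -0.0466, 0.5332]
ee_rot: [-176.8, 39.9, 177.7]
wrist_force: [-0.2, -1.1, 0.1]
width: 0.0
```

Call:
{"api": "carry_out", "payload": {
  "motion": "-900 0 -400 0"
}}

```text
time_s: 12.02
ee_pos: [0.9601, -0.0457, 0.562]
ee_rot: [-176.6, 42.5, 177.9]
wrist_force: [0.3, -0.0, -0.7]
width: -0.003
```

Call:
{"api": "carry_out", "payload": {
  "motion": "-900 0 -400 0"
}}

```text
time_s: 12.15
ee_pos: [0.9587, -0.0444, 0.5918]
ee_rot: [-176.4, 45.1, 178.1]
wrist_force: [-0.3, -1.1, 0.5]
width: -0.001
```

Call:
{"api": "carry_out", "payload": {
  "motion": "-900 0 -300 0"
}}

```text
time_s: 12.28
ee_pos: [0.9598, -0.0434, 0.62]
ee_rot: [-176.2, 47.9, 178.3]
wrist_force: [0.7, -0.2, 0.5]
width: 0.003
```

Call:
{"api": "carry_out", "payload": {
  "motion": "-900 0 -300 0"
}}

```text
time_s: 12.4
ee_pos: [0.9597, -0.0424, 0.6467]
ee_rot: [-175.9, 50.4, 178.6]
wrist_force: [0.5, -0.0, -0.8]
width: -0.005
```

Call:
{"api": "carry_out", "payload": {
  "motion": "-900 0 -300 0"
}}

```text
time_s: 12.52
ee_pos: [0.9574, -0.041, 0.6753]
ee_rot: [-175.6, 53.0, 178.9]
wrist_force: [0.6, -0.0, -0.2]
width: -0.001
```

Call:
{"api": "carry_out", "payload": {
  "motion": "-900 0 -300 0"
}}

```text
time_s: 12.65
ee_pos: [0.953, -0.0394, 0.7052]
ee_rot: [-175.3, 55.6, 179.3]
wrist_force: [-0.1, -0.8, -1.0]
width: 0.003
```

```bash
python3 st.py
```

```text
12.65 j [-7.4 34.8 72.4 71.9  0.8 -3.8] p [ 0.953  -0.0394  0.7052] f [-0.1 -0.8 -1. ] w 0.0
[[-0.565  0.08   0.821]
 [ 0.007  0.996 -0.093]
 [-0.825 -0.047 -0.563]]
```

```bash
cat > kin.py <<'E'
import numpy as np
from scipy.optimize import least_squares
# j2,j3,j4 ; x,y,z ; j1
D=[(-73.32,17.99,2.58,74.69,.23995,-.52197,.2304),(-41.65,23.69,72.47,133.92,.407,-.255,.614),(-41.6,9.77,31.83,107.48,.413,-.260,.510),
(-4.8,6,25.7,105.9,.4542,.0269,.4996),(-6.4,32.5,72.2,133,.5373,.0091,.5351),(-6.6,54.3,72.2,109.3,.7852,-.0211,.2746),(-6.8,58.2,72.4,101.3,.8487,-.0305,.2209),(-7.2,50.5,72.4,105.4,.8119,-.0305,.3303),(-7.7,44.7,72.4,83,.9542,-.048,.4788),(-7.4,34.8,72.4,71.9,.953,-.0394,.7052)]
d=np.array(D)
def fk(p,j1,j2,j3,j4):
    r0,z0,L2,L3,L4x,L4,b,off=p
    j1,j2,j3,j4=[np.radians(v) for v in (j1,j2,j3,j4)]
    e=j3-j2  # forearm elev
    q=j2-j3+j4 # tool pitch below horiz
    r=r0+L2*np.sin(j2)+L3*np.cos(e+b)+L4*np.cos(q)+L4x*np.sin(q)
    z=z0+L2*np.cos(j2)+L3*np.sin(e+b)-L4*np.sin(q)+L4x*np.cos(q)
    return r*np.cos(j1)-off*np.sin(j1), r*np.sin(j1)+off*np.cos(j1), z
def f(p):
    x,y,z=fk(p,*d[:,:4].T); return np.r_[x-d[:,4],y-d[:,5],z-d[:,6]]
s=least_squares(f,[0.,.3,.35,.35,0,.25,0,.08]); P=s.x
if __name__=="__main__":
    print(P.round(4),np.abs(s.fun).max())
    for (r,z,q) in [(.56,.09,34),(.56,.12,34),(.56,.12,28),(.5,.15,34),(.62,.3,34),(.66,.33,34),(.45,.12,34)]:
        g=lambda v: [fk(P,0,v[0],v[1],q-v[0]+v[1])[0]-r, fk(P,0,v[0],v[1],q-v[0]+v[1])[2]-z]
        for lo,up in[([-49,-58],[96,72])]:
            w=least_squares(g,[10,0],bounds=(lo,up)); print(r,z,q,w.x.round(1),(q-w.x[0]+w.x[1]).round(1),w.cost)
E
python3 kin.py
```

```text
[-4.000e-04  2.336e-01  5.181e-01  4.136e-01  1.000e-04  4.405e-01
  1.344e-01  7.480e-02] 0.010002977745641017
0.56 0.09 34 [  9.4 -58. ] -33.4 0.006141787851245871
0.56 0.12 34 [  2.9 -58. ] -26.9 0.004547344929239389
0.56 0.12 28 [  8.6 -58. ] -38.6 0.009282747685474076
0.5 0.15 34 [-13.2 -58. ] -10.8 0.007182625046043511
0.62 0.3 34 [-12.3 -47.9] -1.6 4.028974569436144e-26
0.66 0.33 34 [ -9.2 -41. ] 2.2 2.6058344290850113e-25
0.45 0.12 34 [-20.2 -58. ] -3.8 0.01508534607390217
```

Run:
```python
from kin import *
for r,z in [(.55,.11),(.51,.11)]:
  for q in range(36,72,4):
    g=lambda v: [fk(P,0,v[0],v[1],q-v[0]+v[1])[0]-r, fk(P,0,v[0],v[1],q-v[0]+v[1])[2]-z]
    w=least_squares(g,[10,-20],bounds=([-49,-58.5],[96,72])); print(r,q,w.x.round(1),(q-w.x[0]+w.x[1]).round(1),round(w.cost*2,6)**.5)
```

```text
0.55 36 [  2.2 -58.5] -24.7 0.0912633551870629
0.55 40 [  0.3 -58.5] -18.8 0.06172519744804386
0.55 44 [ -0.9 -58.5] -13.6 0.03151190251317746
0.55 48 [ -1.5 -58.5] -9.0 0.001
0.55 52 [ -1.2 -54.4] -1.1 0.0
0.55 56 [ -0.4 -50.1] 6.3 0.0
0.55 60 [  0.9 -45.7] 13.3 0.0
0.55 64 [  2.7 -41.4] 19.9 0.0
0.55 68 [  4.7 -37. ] 26.2 0.0
0.51 36 [ -4.2 -58.5] -18.3 0.12279250791477467
0.51 40 [ -5.6 -58.5] -12.9 0.09251486367065564
0.51 44 [ -6.2 -58.5] -8.3 0.06188699378706321
0.51 48 [ -6.3 -58.5] -4.2 0.031144823004794875
0.51 52 [ -6.  -58.5] -0.5 0.0
0.51 56 [ -5.  -54.3] 6.7 0.0
0.51 60 [ -3.6 -50.1] 13.5 0.0
0.51 64 [ -1.7 -45.9] 19.9 0.0
0.51 68 [  0.4 -41.6] 26.0 0.0
```

I can now tilt the tool forward. My kinematic fit says a pitch of about 50–55° below horizontal is what can be reached under the lip. I'll come back over the front of the polisher.

Call:
{"api": "carry_out", "payload": {
  "motion": "54 -22 -14 0; 108 -44 -29 0; 162 -66 -43 0; 216 -88 -58 0; 271 -109 -72 0; 325 -131 -86 0; 380 -152 -100 0; 433 -174 -115 0"
}}

```text
time_s: 13.65
ee_pos: [0.6328, -0.1832, 0.4478]
ee_rot: [-175.1, 55.6, 179.4]
wrist_force: [-0.3, -1.0, 1.0]
width: -0.004
```

```bash
python3 st.py
```

```text
13.65 j [-33.  -12.8 -25.6  24.4  21.6 -19. ] p [ 0.6328 -0.1832  0.4478] f [-0.3 -1.   1. ] w -0.0
[[-0.565  0.08   0.821]
 [ 0.006  0.996 -0.093]
 [-0.825 -0.048 -0.563]]
```

Call:
{"api": "carry_out", "payload": {
  "motion": "55 -8 -4 0; 110 -16 -8 0; 165 -25 -12 0; 219 -33 -16 0; 219 -33 -16 0"
}}

```text
time_s: 14.28
ee_pos: [0.4912, -0.2115, 0.2727]
ee_rot: [-175.9, 55.2, 178.5]
wrist_force: [0.5, 0.3, -0.3]
width: 0.0
```

```bash
python3 st.py
```

```text
14.28 j [-51.9 -19.8 -53.2  11.3  35.8 -32.9] p [ 0.4912 -0.2115  0.2727] f [ 0.5  0.3 -0.3] w 0.0
[[-0.571  0.084  0.817]
 [ 0.015  0.996 -0.092]
 [-0.821 -0.041 -0.57 ]]
```

Call:
{"api": "carry_out", "payload": {
  "motion": "50 0 20 0"
}}

```text
time_s: 14.4
ee_pos: [0.486, -0.2189, 0.2336]
ee_rot: [-174.1, 56.0, -179.7]
wrist_force: [-0.8, -0.4, -0.2]
width: 0.002
```

Call:
{"api": "carry_out", "payload": {
  "motion": "60 0 30 0"
}}

```text
time_s: 14.52
ee_pos: [0.4851, -0.2378, 0.1901]
ee_rot: [-176.1, 54.0, 179.8]
wrist_force: [1.0, -1.1, -0.2]
width: -0.003
```

```bash
python3 st.py
```

```text
14.53 j [-56.   -9.7 -58.6   0.1  39.  -38.7] p [ 0.4851 -0.2378  0.1901] f [ 1.  -1.1 -0.2] w -0.0
[[-0.588  0.058  0.807]
 [ 0.002  0.998 -0.07 ]
 [-0.809 -0.04  -0.587]]
```

Call:
{"api": "carry_out", "payload": {
  "motion": "60 15 20 0"
}}

```text
time_s: 14.65
ee_pos: [0.4771, -0.2481, 0.1524]
ee_rot: [-178.2, 52.0, 179.5]
wrist_force: [0.4, 0.0, -0.9]
width: 0.001
```

Call:
{"api": "carry_out", "payload": {
  "motion": "60 15 20 0"
}}

```text
time_s: 14.78
ee_pos: [0.4658, -0.2581, 0.1133]
ee_rot: [179.9, 50.4, 179.4]
wrist_force: [0.1, 0.7, -0.7]
width: 0.004
```

```bash
python3 st.py
```

```text
14.78 j [-60.9   1.4 -58.5  -0.8  42.1 -48.2] p [ 0.4658 -0.2581  0.1133] f [ 0.1  0.7 -0.7] w 0.0
[[-0.637  0.009  0.771]
 [ 0.006  1.    -0.006]
 [-0.771  0.001 -0.637]]
```

Call:
{"api": "carry_out", "payload": {
  "motion": "30 40 -25 0"
}}

```text
time_s: 14.9
ee_pos: [0.43, -0.236, 0.1176]
ee_rot: [177.2, 48.8, 178.5]
wrist_force: [-0.5, 0.2, -0.6]
width: 0.0
```

Call:
{"api": "carry_out", "payload": {
  "motion": "30 40 -25 0"
}}

```text
time_s: 15.02
ee_pos: [0.3913, -0.2132, 0.1338]
ee_rot: [176.6, 48.2, 179.2]
wrist_force: [-0.3, -0.8, 0.8]
width: -0.0
```

```bash
python3 st.py
```

```text
15.03 j [-70.1  -8.4 -58.5  22.5  45.8 -63.4] p [ 0.3913 -0.2132  0.1338] f [-0.3 -0.8  0.8] w -0.0
[[-0.667 -0.03   0.745]
 [ 0.009  0.999  0.048]
 [-0.745  0.039 -0.665]]
```

Call:
{"api": "carry_out", "payload": {
  "motion": "-16 1 35 0; -32 2 70 0; -47 3 104 0; -47 3 104 0; -47 3 104 0"
}}

```text
time_s: 15.65
ee_pos: [0.5009, -0.2056, 0.1007]
ee_rot: [176.7, 48.2, 179.2]
wrist_force: [-0.3, -0.5, -0.1]
width: -0.002
```

Run:
```python
from st import *
pr()
for n in ["scene","wrist"]:
    cv2.imwrite(f"pics/{n}1.png",viewer.get_image(n)[:,:,::-1])
```

```text
15.65 j [-51.5   2.6 -58.7  -4.   37.8 -40.7] p [ 0.5009 -0.2056  0.1007] f [-0.3 -0.5 -0.1] w -0.0
[[-0.666 -0.029  0.745]
 [ 0.009  0.999  0.048]
 [-0.746  0.039 -0.665]]
```

View pics/scene1.png

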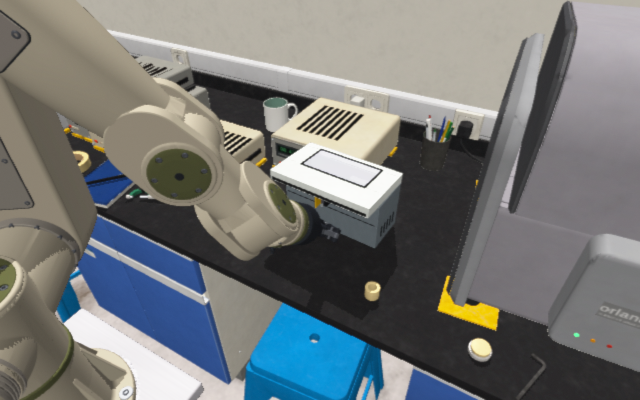

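View pics/wrist1.png

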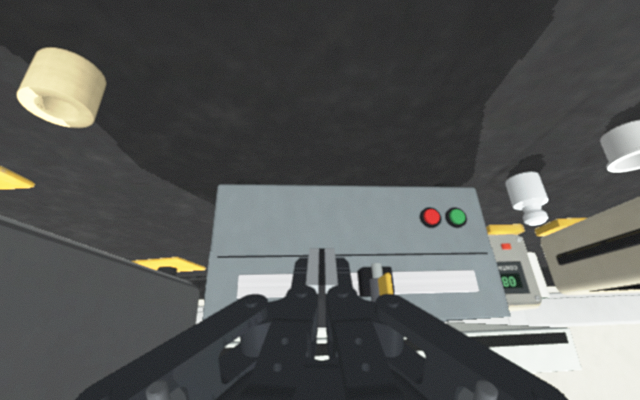

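The wrist view (upside down) shows the shut fingertips at (322,250). The yellow tongue is at about (384,285), a little to the robot's left of them. The space under the overhang is clear, so I'll go in right of the tongue.

Call:
{"api": "carry_out", "payload": {
  "motion": "-11 2 10 0; -22 3 21 0; -33 5 31 0; -33 5 31 0"
}}

```text
time_s: 16.25
ee_pos: [0.5461, -0.1993, 0.1044]
ee_rot: [176.6, 48.2, 179.2]
wrist_force: [0.2, 0.5, 1.2]
width: 0.004
```

Run:
```python
from st import *
s,R=pr()
im=viewer.get_image("wrist")
cv2.imwrite(f"pics/wrist2.png",cv2.resize(im[200:360,220:480],None,fx=3,fy=3)[:,:,::-1])
```

```text
16.25 j [-45.5   5.4 -55.7  -7.5  34.4 -34.6] p [ 0.5461 -0.1993  0.1044] f [0.2 0.5 1.2] w 0.0
[[-0.666 -0.029  0.745]
 [ 0.01   0.999  0.048]
 [-0.746  0.039 -0.665]]
```

View pics/wrist2.png

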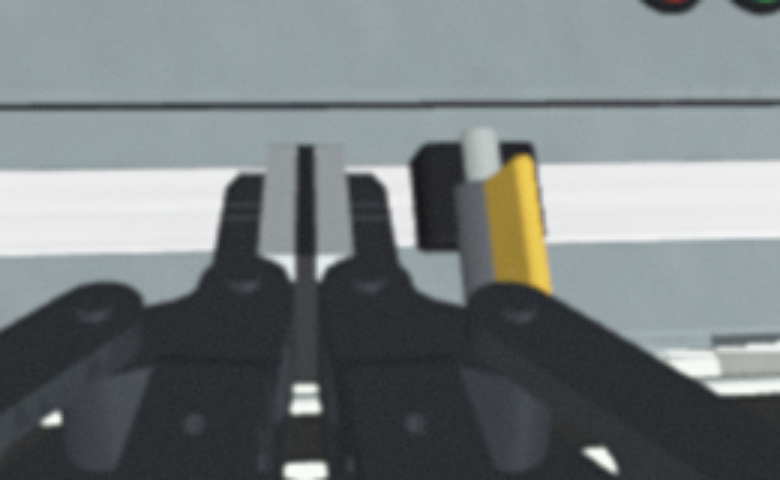

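Call:
{"api": "carry_out", "payload": {
  "motion": "0 5 1 0; 0 10 1 0; -1 14 1 0; -1 14 1 0"
}}

```text
time_s: 16.8
ee_pos: [0.5459, -0.1848, 0.1045]
ee_rot: [176.6, 48.2, 179.1]
wrist_force: [0.3, -0.0, 0.1]
width: 0.001
```

Call:
{"api": "carry_out", "payload": {
  "motion": "0 2 0 0; 0 2 0 0"
}}

```text
time_s: 17.05
ee_pos: [0.546, -0.1832, 0.1046]
ee_rot: [176.6, 48.2, 179.0]
wrist_force: [0.4, -1.0, -0.2]
width: -0.002
```

Call:
{"api": "carry_out", "payload": {
  "motion": "0 2 0 0; 0 2 0 0"
}}

```text
time_s: 17.3
ee_pos: [0.5459, -0.1811, 0.1046]
ee_rot: [176.5, 48.1, 179.0]
wrist_force: [-0.3, -0.6, 0.1]
width: 0.003
```

Run:
```python
from st import *
s,R=pr()
im=viewer.get_image("wrist")
cv2.imwrite(f"pics/wrist3.png",cv2.resize(im[200:360,220:480],None,fx=3,fy=3)[:,:,::-1])
```

```text
17.3 j [-43.5   4.4 -57.2  -8.9  33.1 -32.6] p [ 0.5459 -0.1811  0.1046] f [-0.3 -0.6  0.1] w 0.0
[[-0.667 -0.028  0.744]
 [ 0.011  0.999  0.048]
 [-0.745  0.04  -0.666]]
```

View pics/wrist3.png

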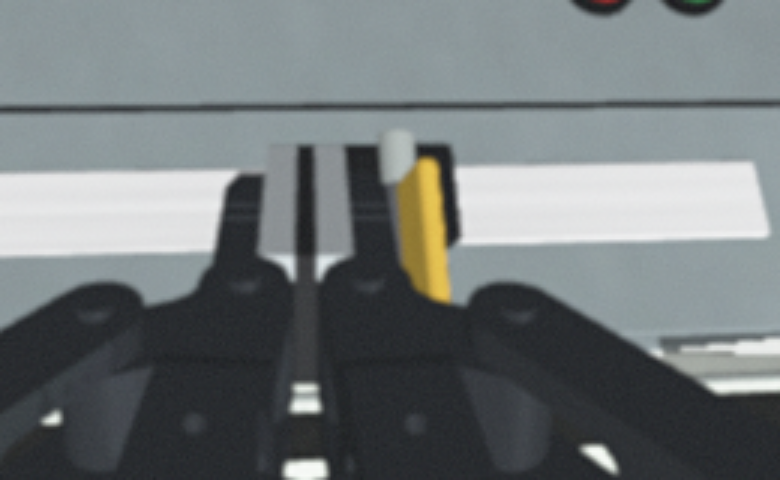

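Call:
{"api": "carry_out", "payload": {
  "motion": "-1 2 1 0; -1 2 1 0"
}}

```text
time_s: 17.6
ee_pos: [0.5474, -0.1791, 0.1048]
ee_rot: [176.6, 48.2, 179.1]
wrist_force: [0.3, -0.8, -0.2]
width: 0.002
```

Call:
{"api": "carry_out", "payload": {
  "motion": "0 2 0 0; 0 2 0 0"
}}

```text
time_s: 17.85
ee_pos: [0.5472, -0.177, 0.1048]
ee_rot: [176.6, 48.1, 179.0]
wrist_force: [-0.6, 0.7, -0.9]
width: -0.003
```

Call:
{"api": "carry_out", "payload": {
  "motion": "-1 2 0 0; -1 2 0 0"
}}

```text
time_s: 18.1
ee_pos: [0.5479, -0.1751, 0.1058]
ee_rot: [176.6, 48.2, 179.1]
wrist_force: [-0.3, -0.3, 0.4]
width: 0.005
```

Call:
{"api": "carry_out", "payload": {
  "motion": "0 2 0 0; 0 2 0 0"
}}

```text
time_s: 18.35
ee_pos: [0.5477, -0.173, 0.1057]
ee_rot: [176.5, 48.1, 179.0]
wrist_force: [0.8, -0.7, 1.5]
width: -0.004
```

Call:
{"api": "carry_out", "payload": {
  "motion": "0 2 0 0; 0 2 0 0"
}}

```text
time_s: 18.6
ee_pos: [0.5478, -0.1713, 0.1059]
ee_rot: [176.6, 48.2, 179.0]
wrist_force: [-0.1, -0.8, 0.5]
width: 0.002
```

```bash
cat > look.py <<'E'
from st import *
import sys
s,R=pr()
im=viewer.get_image("wrist")
cv2.imwrite(sys.argv[1],cv2.resize(im[200:360,220:480],None,fx=3,fy=3)[:,:,::-1])
E
python3 look.py pics/wrist4.png
```

```text
18.6 j [-42.1   3.9 -57.8  -9.7  32.3 -31.3] p [ 0.5478 -0.1713  0.1059] f [-0.1 -0.8  0.5] w 0.0
[[-0.667 -0.028  0.745]
 [ 0.011  0.999  0.047]
 [-0.745  0.04  -0.666]]
```

View pics/wrist4.png

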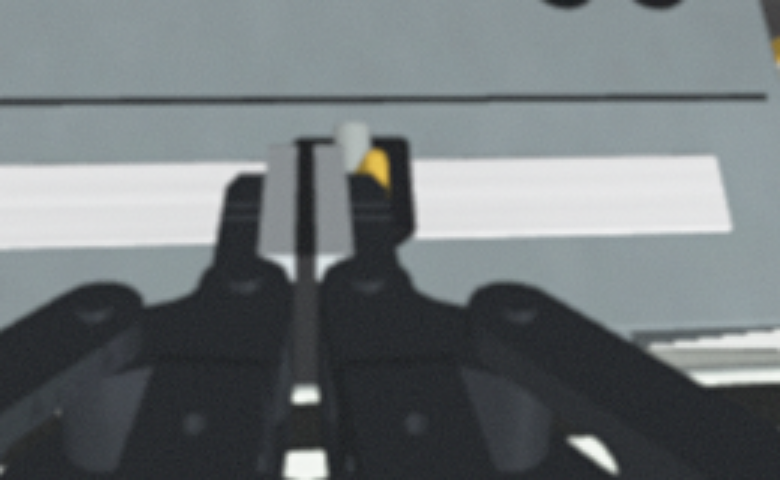

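The tongue is now hidden behind the finger with no force reading, so the chamfered tip is passing in front of it. I'll back off to the right, go a few mm deeper and try again.

Call:
{"api": "carry_out", "payload": {
  "motion": "0 -5 0 0; 0 -9 0 0; 0 -9 0 0; -1 -9 3 0; -2 -9 6 0; -2 -9 7 0; -2 -9 7 0"
}}

```text
time_s: 19.52
ee_pos: [0.5545, -0.1797, 0.1021]
ee_rot: [176.5, 48.1, 179.0]
wrist_force: [1.2, 0.1, -0.2]
width: -0.004
```

```bash
python3 look.py pics/wrist5.png
```

```text
19.52 j [-42.4   5.4 -56.8 -10.   32.5 -31.6] p [ 0.5545 -0.1797  0.1021] f [ 1.2  0.1 -0.2] w -0.0
[[-0.667 -0.028  0.744]
 [ 0.011  0.999  0.048]
 [-0.745  0.04  -0.666]]
```

View pics/wrist5.png

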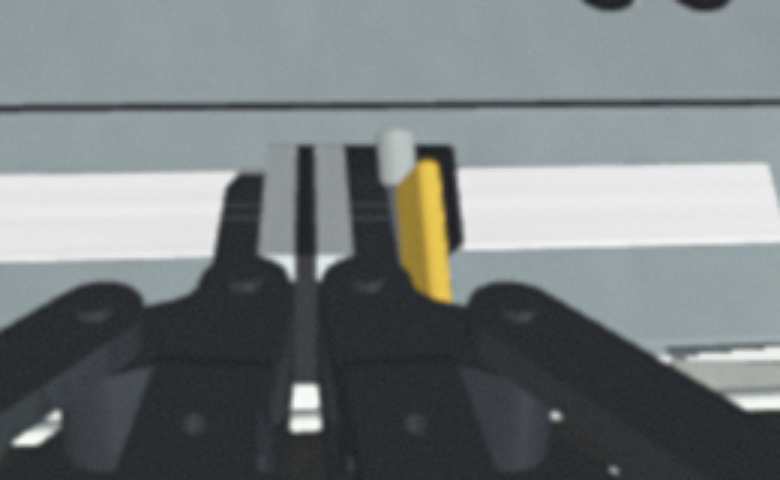

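Call:
{"api": "carry_out", "payload": {
  "motion": "0 2 0 0; 0 3 0 0"
}}

```text
time_s: 19.82
ee_pos: [0.5543, -0.1767, 0.1024]
ee_rot: [176.5, 48.1, 179.0]
wrist_force: [-0.1, 0.2, -0.8]
width: -0.002
```

Call:
{"api": "carry_out", "payload": {
  "motion": "0 2 0 0; 0 2 0 0"
}}

```text
time_s: 20.08
ee_pos: [0.5543, -0.1747, 0.1025]
ee_rot: [176.6, 48.1, 179.0]
wrist_force: [-0.4, -0.2, -0.6]
width: 0.002
```

Call:
{"api": "carry_out", "payload": {
  "motion": "0 2 0 0; 0 2 0 0"
}}

```text
time_s: 20.32
ee_pos: [0.5544, -0.1731, 0.1027]
ee_rot: [176.6, 48.2, 179.1]
wrist_force: [0.7, -0.6, 0.6]
width: -0.003
```

```bash
python3 look.py pics/wrist6.png
```

```text
20.32 j [-41.6   5.  -57.3 -10.6  32.  -30.9] p [ 0.5544 -0.1731  0.1027] f [ 0.7 -0.6  0.6] w -0.0
[[-0.667 -0.028  0.745]
 [ 0.011  0.999  0.047]
 [-0.745  0.04  -0.666]]
```

View pics/wrist6.png

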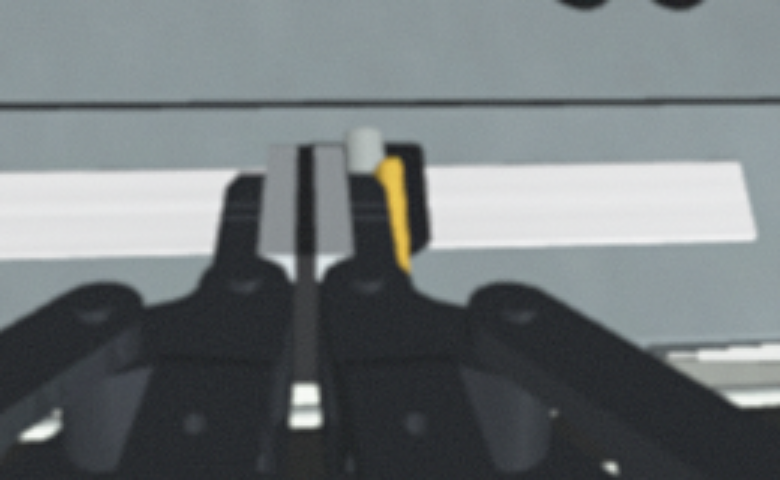

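Call:
{"api": "carry_out", "payload": {
  "motion": "0 2 0 0; 0 2 0 0"
}}

```text
time_s: 20.62
ee_pos: [0.5544, -0.1714, 0.1028]
ee_rot: [176.6, 48.2, 179.1]
wrist_force: [1.7, -3.2, -1.5]
width: -0.001
```

Call:
{"api": "carry_out", "payload": {
  "motion": "0 2 0 0; 0 2 0 0"
}}

```text
time_s: 20.88
ee_pos: [0.5544, -0.1692, 0.1029]
ee_rot: [176.6, 48.2, 179.1]
wrist_force: [0.6, -3.7, -1.0]
width: -0.002
```

```bash
python3 look.py pics/wrist7.png
```

```text
20.88 j [-41.2   4.8 -57.6 -10.9  31.7 -30.4] p [ 0.5544 -0.1692  0.1029] f [ 0.6 -3.7 -1. ] w -0.0
[[-0.667 -0.028  0.745]
 [ 0.011  0.999  0.047]
 [-0.745  0.039 -0.666]]
```

View pics/wrist7.png

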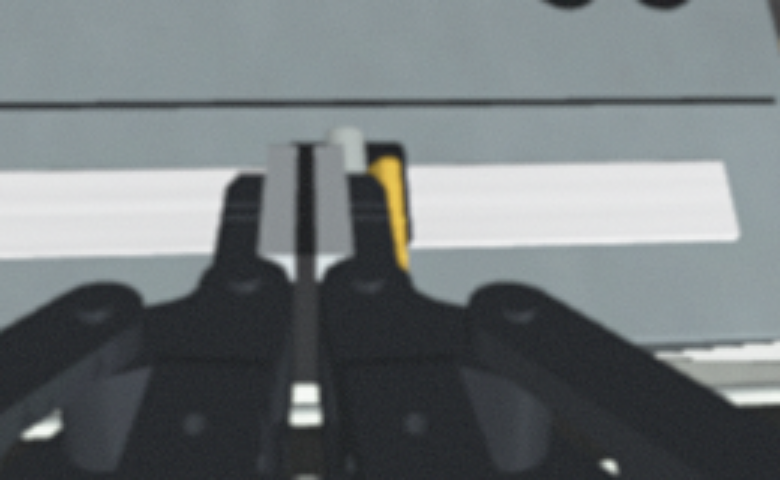

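Contact: Fy is −3.7 N and the tongue now moves with the finger. I'll keep pushing gently.

Call:
{"api": "carry_out", "payload": {
  "motion": "0 2 0 0; 0 2 0 0"
}}

```text
time_s: 21.18
ee_pos: [0.5544, -0.1672, 0.1031]
ee_rot: [176.6, 48.2, 179.1]
wrist_force: [1.3, -5.0, -1.6]
width: 0.002
```

Call:
{"api": "carry_out", "payload": {
  "motion": "0 2 0 0; 0 2 0 0"
}}

```text
time_s: 21.42
ee_pos: [0.5543, -0.1653, 0.1032]
ee_rot: [176.6, 48.2, 179.1]
wrist_force: [0.6, -5.4, -1.2]
width: 0.001
```

```bash
python3 look.py pics/wrist8.png
```

```text
21.43 j [-40.7   4.5 -57.9 -11.2  31.4 -30. ] p [ 0.5543 -0.1653  0.1032] f [ 0.6 -5.4 -1.2] w 0.0
[[-0.667 -0.028  0.745]
 [ 0.011  0.999  0.047]
 [-0.745  0.039 -0.666]]
```

View pics/wrist8.png

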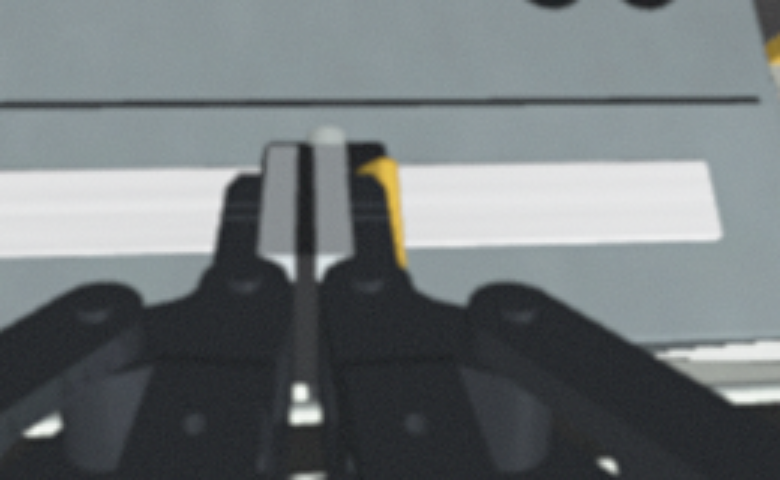

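Call:
{"api": "carry_out", "payload": {
  "motion": "0 2 0 0; 0 3 0 0; 0 3 0 0"
}}

```text
time_s: 21.85
ee_pos: [0.5542, -0.1627, 0.1034]
ee_rot: [176.7, 48.2, 179.1]
wrist_force: [0.4, -6.0, -0.7]
width: 0.004
```

Run:
```python
from st import *
s,R=pr()
im=viewer.get_image("scene");cv2.imwrite("pics/scene9.png",cv2.resize(im[135:295,220:420],None,fx=4,fy=3.75)[:,:,::-1])
```

```text
21.85 j [-40.4   4.4 -58.1 -11.4  31.2 -29.7] p [ 0.5542 -0.1627  0.1034] f [ 0.4 -6.  -0.7] w 0.0
[[-0.667 -0.027  0.745]
 [ 0.011  0.999  0.046]
 [-0.745  0.039 -0.666]]
```

View pics/scene9.png

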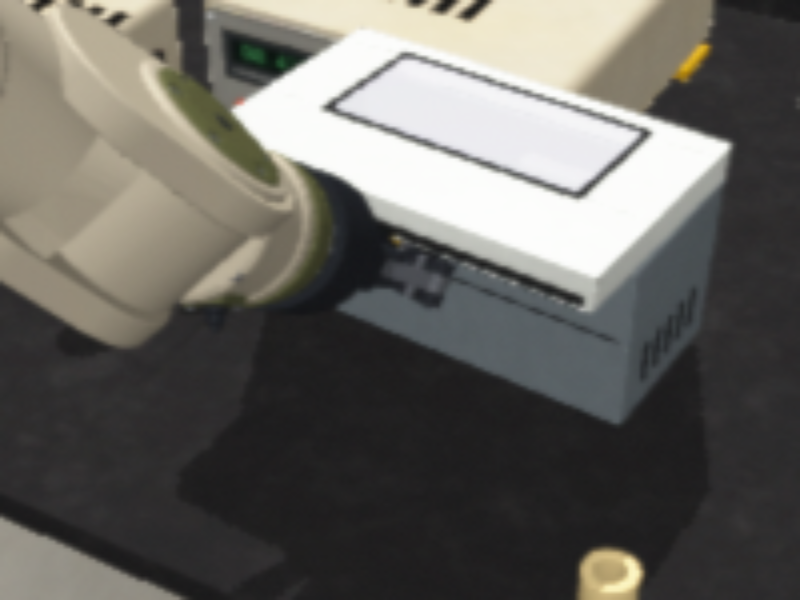

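Holding the tongue aside (Fy −6 N), I'll now lift in small steps.

Call:
{"api": "carry_out", "payload": {
  "motion": "-2 0 -2 0; -5 0 -4 0; -5 0 -4 0"
}}

```text
time_s: 22.28
ee_pos: [0.5532, -0.1618, 0.1083]
ee_rot: [176.5, 48.0, 178.9]
wrist_force: [-1.9, -5.1, -0.9]
width: -0.002
```

Call:
{"api": "carry_out", "payload": {
  "motion": "-2 0 -2 0; -2 0 -2 0"
}}

```text
time_s: 22.52
ee_pos: [0.5524, -0.1617, 0.1101]
ee_rot: [176.4, 47.9, 178.8]
wrist_force: [-1.8, -4.6, -4.5]
width: -0.002
```

```bash
python3 look.py pics/wrist10.png
```

```text
22.52 j [-40.4   3.2 -57.5  -9.3  31.1 -29.7] p [ 0.5524 -0.1617  0.1101] f [-1.8 -4.6 -4.5] w -0.0
[[-0.67  -0.026  0.741]
 [ 0.014  0.999  0.048]
 [-0.742  0.042 -0.669]]
```

View pics/wrist10.png

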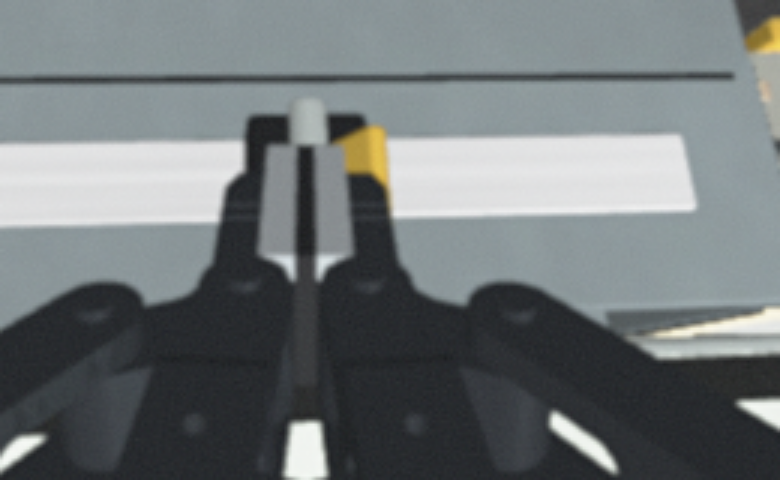

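Call:
{"api": "carry_out", "payload": {
  "motion": "-2 0 -2 0; -3 0 -2 0; -3 0 -2 0"
}}

```text
time_s: 22.95
ee_pos: [0.5517, -0.1614, 0.1122]
ee_rot: [176.3, 47.7, 178.7]
wrist_force: [-4.7, -5.6, -5.3]
width: -0.001
```

Call:
{"api": "carry_out", "payload": {
  "motion": "-2 0 -2 0; -3 0 -2 0; -3 0 -2 0"
}}

```text
time_s: 23.32
ee_pos: [0.5517, -0.1612, 0.1152]
ee_rot: [176.2, 47.6, 178.6]
wrist_force: [-6.3, -5.6, -6.4]
width: -0.003
```

Call:
{"api": "carry_out", "payload": {
  "motion": "-2 0 -2 0; -3 0 -2 0; -3 0 -2 0"
}}

```text
time_s: 23.7
ee_pos: [0.5519, -0.1612, 0.1184]
ee_rot: [176.2, 47.6, 178.6]
wrist_force: [-6.5, -5.9, -6.4]
width: 0.001
```

Run:
```python
from st import *
s,R=pr()
im=viewer.get_image("wrist");cv2.imwrite("pics/wrist11.png",cv2.resize(im[200:360,220:480],None,fx=3,fy=3)[:,:,::-1])
im=viewer.get_image("scene");cv2.imwrite("pics/scene11.png",cv2.resize(im[135:295,220:420],None,fx=4,fy=3.75)[:,:,::-1])
```

```text
23.7 j [-40.4   2.  -56.7  -7.   31.  -29.6] p [ 0.5519 -0.1612  0.1184] f [-6.5 -5.9 -6.4] w 0.0
[[-0.674 -0.024  0.738]
 [ 0.016  0.999  0.048]
 [-0.739  0.045 -0.673]]
```

View pics/wrist11.png

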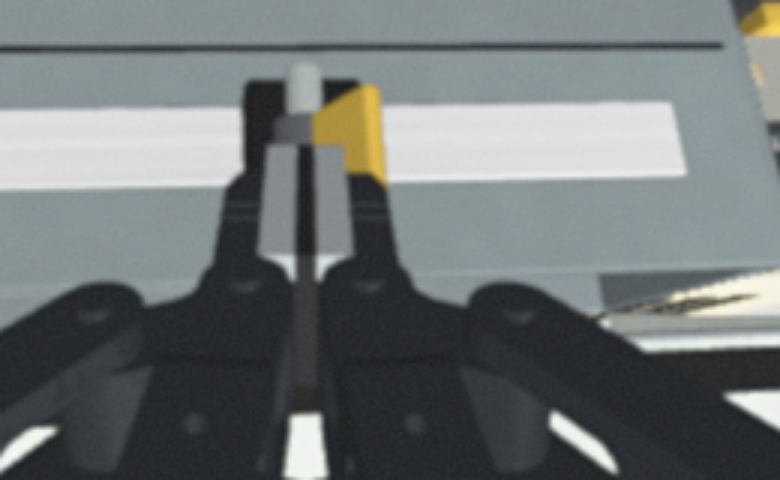

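View pics/scene11.png

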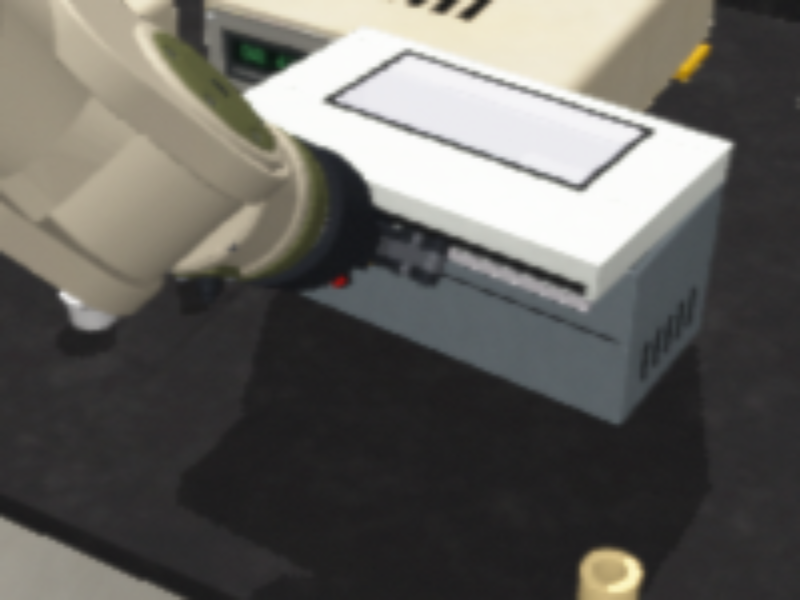

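The cover is rising and the forces are modest (6–9 N on it). I'll keep lifting.

Call:
{"api": "carry_out", "payload": {
  "motion": "-2 0 -1 0; -4 0 -3 0; -6 0 -4 0; -6 0 -4 0"
}}

```text
time_s: 24.3
ee_pos: [0.5529, -0.1613, 0.1254]
ee_rot: [176.2, 47.6, 178.6]
wrist_force: [-8.8, -4.4, -5.9]
width: 0.001
```

Call:
{"api": "carry_out", "payload": {
  "motion": "-2 0 -1 0; -4 0 -3 0; -6 0 -4 0; -6 0 -4 0"
}}

```text
time_s: 24.8
ee_pos: [0.554, -0.1614, 0.1326]
ee_rot: [176.2, 47.6, 178.6]
wrist_force: [-6.8, -5.2, -6.8]
width: 0.003
```

Call:
{"api": "carry_out", "payload": {
  "motion": "-2 0 -1 0; -4 0 -3 0; -6 0 -4 0; -6 0 -4 0"
}}

```text
time_s: 25.3
ee_pos: [0.5555, -0.1617, 0.1403]
ee_rot: [176.2, 47.7, 178.7]
wrist_force: [-7.1, -4.7, -2.6]
width: -0.004
```

Run:
```python
from st import *
s,R=pr()
im=viewer.get_image("wrist");cv2.imwrite("pics/wrist12.png",cv2.resize(im[200:360,220:480],None,fx=3,fy=3)[:,:,::-1])
im=viewer.get_image("scene");cv2.imwrite("pics/scene12.png",cv2.resize(im[135:295,220:420],None,fx=4,fy=3.75)[:,:,::-1])
```

```text
25.3 j [-40.1  -0.3 -54.6  -2.7  30.9 -29.4] p [ 0.5555 -0.1617  0.1403] f [-7.1 -4.7 -2.6] w -0.0
[[-0.673 -0.026  0.739]
 [ 0.016  0.999  0.049]
 [-0.739  0.045 -0.672]]
```

View pics/wrist12.png

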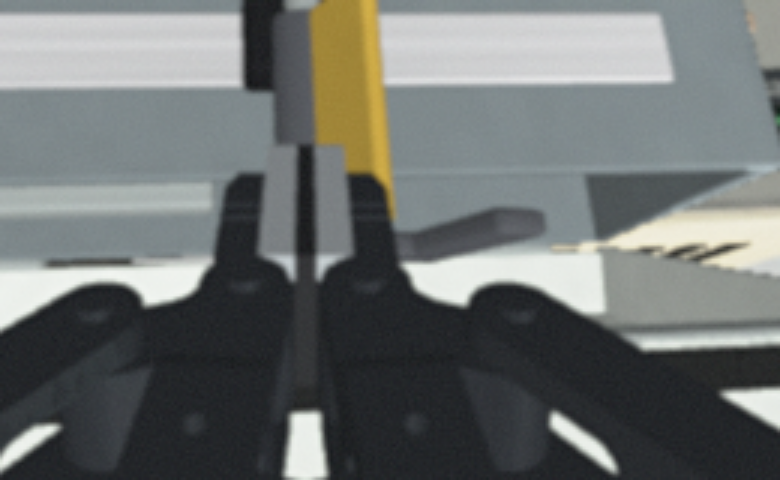

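View pics/scene12.png

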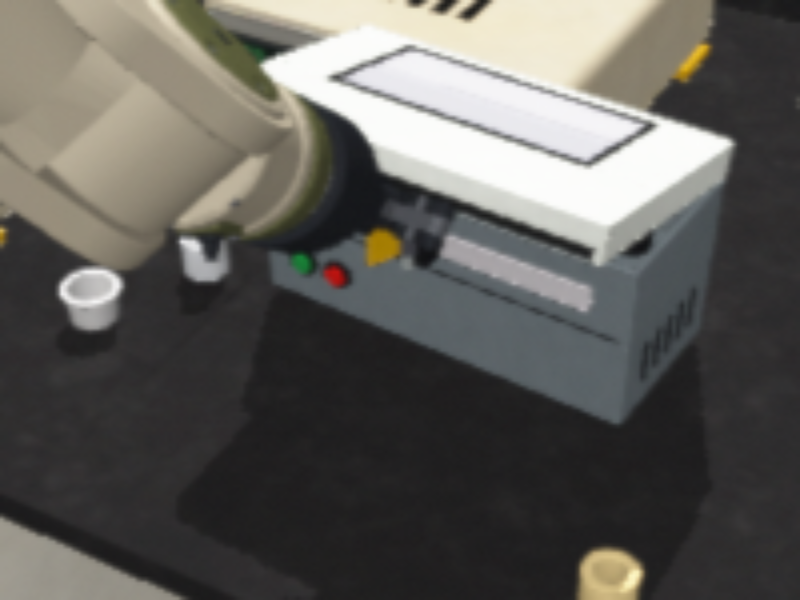

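The lip has risen to about z ≈ 0.17, roughly 0.26 rad, and it's clear of the nose. I'll keep going along the lip's arc and withdraw a little as I go.

Call:
{"api": "carry_out", "payload": {
  "motion": "-4 0 -3 0; -9 0 -5 0; -14 0 -7 0; -19 0 -9 0; -24 0 -11 0; -30 0 -14 0; -36 0 -16 0; -36 0 -16 0"
}}

```text
time_s: 26.4
ee_pos: [0.5712, -0.1637, 0.1823]
ee_rot: [176.5, 48.2, 179.1]
wrist_force: [-1.7, 3.0, -2.5]
width: -0.002
```

```bash
cat > look2.py <<'E'
from st import *
import sys
s,R=pr(); n=sys.argv[1]
im=viewer.get_image("side");a=cv2.resize(im[60:260,200:440],None,fx=1.66,fy=1.66)
im=viewer.get_image("scene");b=cv2.resize(im[100:300,200:440],None,fx=1.66,fy=1.66)
cv2.imwrite(f"pics/{n}.png",np.hstack([a,b])[:,:,::-1])
E
python3 look2.py m1
```

```text
26.4 j [-39.   -3.1 -49.9   3.7  30.5 -28.5] p [ 0.5712 -0.1637  0.1823] f [-1.7  3.  -2.5] w -0.0
[[-0.666 -0.03   0.745]
 [ 0.011  0.999  0.049]
 [-0.745  0.041 -0.665]]
```

View pics/m1.png

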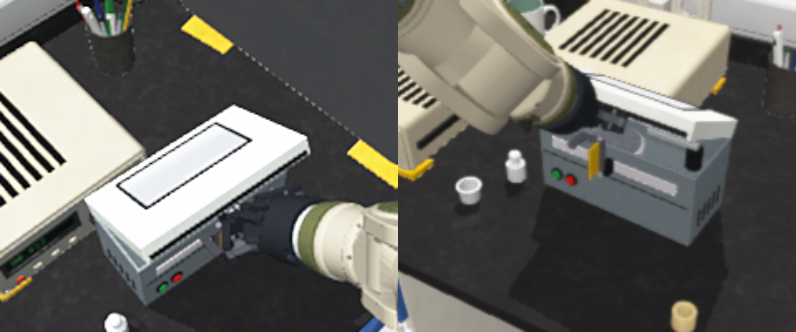

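Call:
{"api": "carry_out", "payload": {
  "motion": "-6 0 -2 0; -12 0 -3 0; -18 0 -4 0; -24 0 -5 0; -30 0 -6 0; -36 -1 -7 0; -42 -1 -8 0; -48 -1 -9 0"
}}

```text
time_s: 27.5
ee_pos: [0.5964, -0.1667, 0.2237]
ee_rot: [176.6, 48.1, 179.0]
wrist_force: [0.1, -0.3, -5.9]
width: 0.005
```

Call:
{"api": "carry_out", "payload": {
  "motion": "-5 0 0 0; -10 -1 0 0; -15 -1 1 0; -20 -1 1 0; -25 -2 2 0; -30 -2 2 0; -35 -2 3 0; -40 -2 3 0"
}}

```text
time_s: 28.5
ee_pos: [0.6253, -0.169, 0.2511]
ee_rot: [176.6, 48.1, 179.0]
wrist_force: [-0.7, 0.2, -7.1]
width: -0.001
```

```bash
python3 look2.py m2
```

```text
28.5 j [-34.9  -2.5 -38.3  13.1  27.7 -24.9] p [ 0.6253 -0.169   0.2511] f [-0.7  0.2 -7.1] w -0.0
[[-0.668 -0.027  0.744]
 [ 0.012  0.999  0.047]
 [-0.744  0.04  -0.666]]
```

View pics/m2.png

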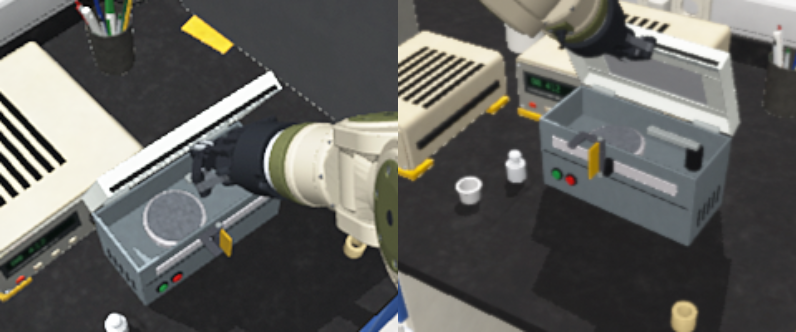

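Run:
```python
from h import *
X,e=tri((398.8,131.3-0),(365.7,105.2));print(X,e)
```

```text
[ 0.62899661 -0.29784872  0.28582172] 1.6667412437268752
```

Call:
{"api": "carry_out", "payload": {
  "motion": "-5 0 1 0; -9 0 2 0; -13 0 3 0; -17 -1 4 0; -21 -1 5 0; -25 -1 6 0; -25 -1 6 0"
}}

```text
time_s: 29.48
ee_pos: [0.6469, -0.1698, 0.2664]
ee_rot: [176.6, 48.2, 179.1]
wrist_force: [-2.4, 1.1, -3.1]
width: 0.001
```

```bash
python3 look2.py m3
```

```text
29.48 j [-33.5  -1.2 -34.8  14.5  26.8 -23.7] p [ 0.6469 -0.1698  0.2664] f [-2.4  1.1 -3.1] w 0.0
[[-0.666 -0.029  0.745]
 [ 0.011  0.999  0.048]
 [-0.746  0.04  -0.665]]
```

View pics/m3.png

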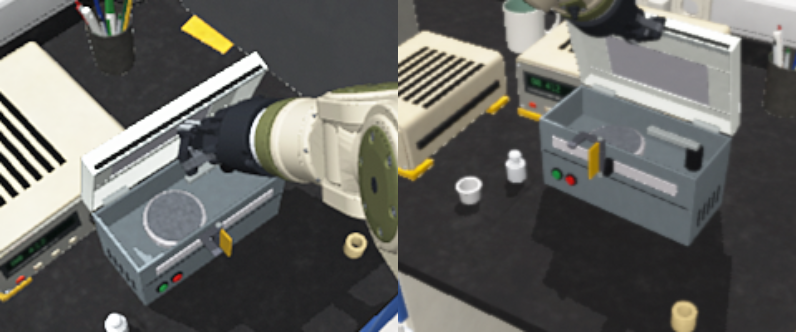

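```bash
cat > zoom.py <<'E'
from st import *
import sys
n=sys.argv[1]; 
im=viewer.get_image("side");a=cv2.resize(im[70:195,240:380],None,fx=4,fy=4,interpolation=cv2.INTER_CUBIC)
im=viewer.get_image("scene");b=cv2.resize(im[100:190,300:430],None,fx=5,fy=5,interpolation=cv2.INTER_CUBIC)
cv2.imwrite(f"pics/{n}a.png",a[:,:,::-1]);cv2.imwrite(f"pics/{n}b.png",b[:,:,::-1])
E
python3 zoom.py z3
```

```text
(no output)
```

View pics/z3a.png

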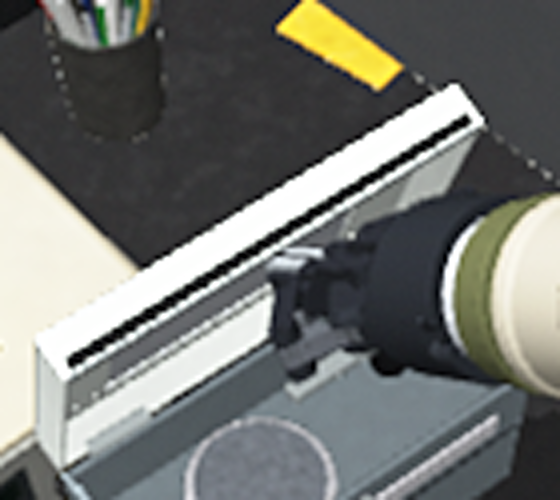

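View pics/z3b.png

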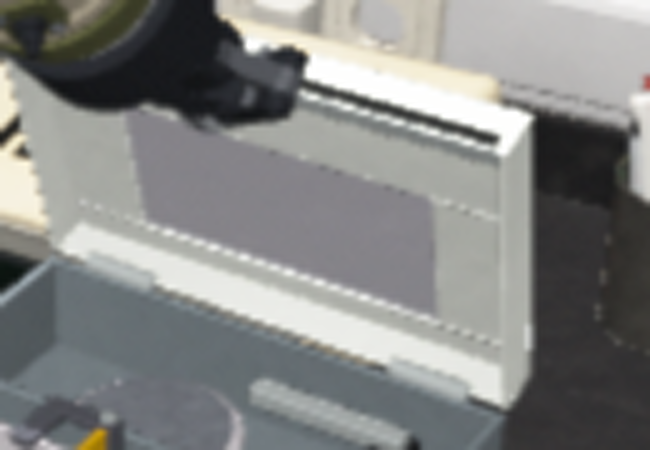

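Run:
```python
from h import *
ux=np.array([.9974,-.0715]);hin=np.array([.6976,-.178])
for a,b in [((400.4,130.4),(361,101)),((405.8,122.5),(354.5,91.5))]:
    X,e=tri(a,b);dx=(X[:2]-hin)@ux;print(X.round(4),round(e,2),"ang",np.degrees(np.arctan2(X[2]-.13,-dx)),np.hypot(dx,X[2]-.13))
```

```text
[ 0.6424 -0.2982  0.2829] 0.51 ang 73.1105893903051 0.15981047063960138
[ 0.6642 -0.3004  0.2906] 0.49 ang 81.31671695501738 0.1624145562872134
```

The triangulated lip corner puts the cover at 73° (radius 159.8 mm, matching the spec's 160 mm). I'll back the finger off it and then withdraw.

Call:
{"api": "carry_out", "payload": {
  "motion": "3 0 0 0; 6 0 0 0; 10 0 -3 0; 10 0 -15 0; 10 0 -40 0; 10 0 -70 0; 10 0 -110 0; 10 0 -110 0"
}}

```text
time_s: 30.68
ee_pos: [0.5575, -0.1761, 0.3358]
ee_rot: [176.9, 48.4, 179.2]
wrist_force: [-1.5, -0.8, -0.3]
width: -0.002
```

```bash
python3 st.py; python3 zoom.py z4; python3 look2.py m4
```

```text
30.68 j [-41.7 -12.9 -33.8  30.4  32.  -30.8] p [ 0.5575 -0.1761  0.3358] f [-1.5 -0.8 -0.3] w -0.0
[[-0.663 -0.026  0.748]
 [ 0.009  0.999  0.044]
 [-0.748  0.036 -0.663]]
30.77 j [-41.6 -12.7 -33.9  30.3  31.9 -30.7] p [ 0.5578 -0.1754  0.3326] f [-0.4  0.1  1. ] w -0.0
[[-0.666 -0.027  0.746]
 [ 0.011  0.999  0.046]
 [-0.746  0.039 -0.665]]
```

View pics/m4.png

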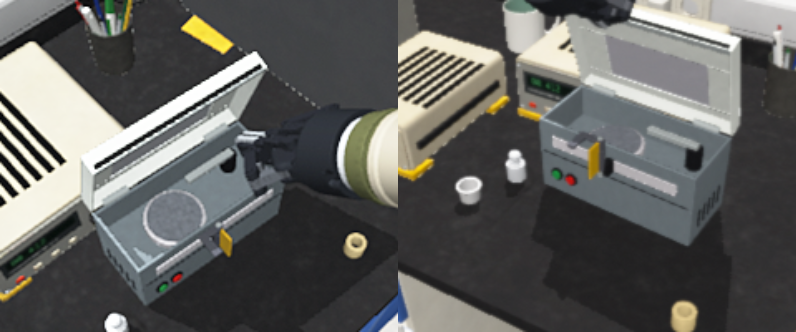

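View pics/z4a.png

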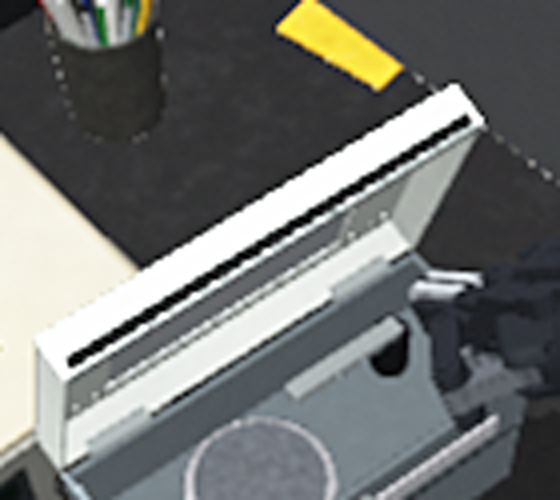

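View pics/z4b.png

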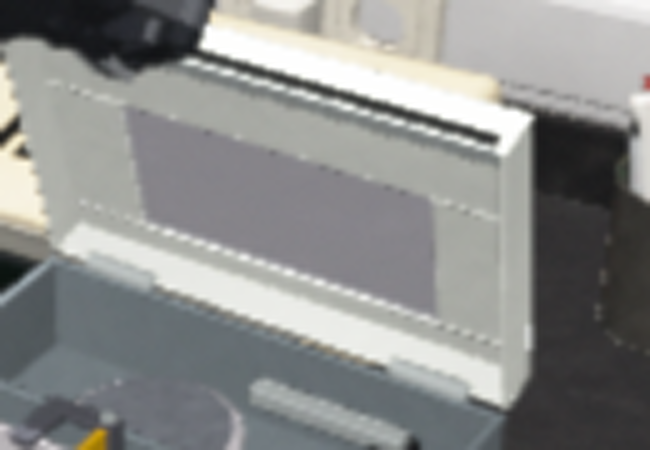

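The lip corners are on the same pixels as before the withdrawal: (484,124) in the side zoom and (502,152) in the scene zoom. The gripper is clear, the tongue points straight to the front again, and the cup, weight and bush haven't moved. I'll let it settle and hand in.

Call:
{"api": "carry_out", "payload": {
  "motion": "0 0 -20 0; 0 0 -20 0; 0 0 -20 0; 0 0 -20 0"
}}

```text
time_s: 31.38
ee_pos: [0.5432, -0.1757, 0.344]
ee_rot: [176.5, 48.1, 179.0]
wrist_force: [0.5, 0.3, -0.2]
width: -0.0
```

```bash
python3 -c "
from st import *
pr(); print(env.job_done())"
```

```text
31.38 j [-43.2 -14.2 -33.1  33.7  33.  -32.3] p [ 0.5432 -0.1757  0.344 ] f [ 0.5  0.3 -0.2] w -0.0
[[-0.668 -0.028  0.744]
 [ 0.012  0.999  0.048]
 [-0.744  0.041 -0.667]]
the job is handed in; nothing more can be done
None
```

The cover is open at about 73° and standing by itself, and I handed the job in at 31.4 s of the 58 s allowed. The hand-in gave no verdict.

**What I did:**
- **Tilt:** Moves only shift the tool or turn it about its own axis. To get under the lip I tilted it by asking for poses out of reach, ending about 42° below horizontal.
- **Catch:** I felt for the tongue from the right. The first sweep passed in front of it without touching, so I went in deeper and found it. I pushed it left with about 6 N and lifted the cover while holding it there.
- **Cover:** I swung it open slowly along its arc. Wrist-force readings stayed at about 12 N or less in total.

**Last checks:**
- **Cover angle:** Two-view measurement of the lip corner gave 73.1°, at 159.8 mm from the hinge against the specified 160 mm. The corner stayed on the same pixels after I withdrew.
- **Tongue and small things:** The tongue points straight to the front again, and the cup, weight and bush have not visibly moved.
- **Contact:** The wrist force is within noise of zero and the tool is clear of the cover.

**Not measured:** I couldn't read the joint angles directly. That the catch passed 0.25 rad with the cover still down is judged from the tongue's travel and the wrist picture. Forces were read only at the end of each move, so short peaks between readings would not show.

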